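# Build up a crane latch pin and show it to the inspection camera

### The job

The new latch pin stands on its head in the pocket of the carriage: slip the thick spacer ring over it, down onto the head, and then the thinner steel top disc, flat on the spacer. Then grip the pin by its flatted top, lift it out with its stack riding on the head, and hold it upright in front of the inspection camera so that the lens looks squarely through the cotter slot: slot centred on the lens axis, 90 mm in front of the lens. Finish while holding it still there, carried by nothing but your grip on that top; leave the old hook latch, the gauge plate and the spanner lying where they are.

Things in the scene. Friction and masses are not known exactly. Their poses are not given: they have to be found in the camera images.
- pin_slot (a point): centre of the cotter slot through the loose steel latch pin, on the pin's axis, 41 mm above the underside of its head (19 mm below pin_flats). z runs along the pin from head to flats; x runs through the open slot (6 mm wide, 10 mm tall); the flats face +y and -y
- pin_flats (a point): centre of the latch pin's two flats, on the pin's axis 19 mm above pin_slot; the flats are 20 mm tall (10 mm above and below this point), 11 mm apart along y; same axes as pin_slot
- spacer_mid (a point): centre (half-way up) of the loose nylon spacer ring, 28 g: 50 mm outside diameter, 23.6 mm bore, 16 mm thick; z is the axis of the bore; it lies flat on the bench to the robot's right, either nearer or farther than the disc. Sitting on the pin's head its centre is 23 mm below pin_slot
- disc_mid (a point): centre (half-way up) of the loose steel top disc, 115 g, a flat ring: 54 mm outside diameter, 23.6 mm bore, 8 mm thick; z is the axis of the bore; it lies flat on the bench near the spacer. Sitting on the seated spacer its centre is 11 mm below pin_slot
- pocket (a point): centre of the floor of the round pocket in the carriage's top, 39 mm above the bench; the pocket is 44 mm wide and 7 mm deep, so the pin's head stands 3 mm proud of the carriage's top. The carriage is a fixed steel block, 72 by 72 mm, top 46 mm above the bench; y runs along the brass rail under it
- lens (a point): centre of the front glass of the inspection camera, 160 to 240 mm above the bench; x points out of the lens along its level line of sight, z up. The lens barrel is 38 mm in diameter, the housing 48 mm high and wide
- pin: the latch pin, 220 g, 70 mm tall, head down; origin at the centre of the underside of its head, axes as pin_slot. From below: head 42 mm diameter, 10 mm thick; round shank 18 mm diameter up to 46 mm, narrowing to 16.8 mm at 50 mm; from 50 to 70 mm a blocky top, 11 mm thick between two flats, 13 mm wide
- spacer: the spacer ring itself; origin at the centre of its underside
- disc: the top disc itself; origin at the centre of its underside
- carriage: the fixed carriage; origin on the bench surface below the middle of the pocket, z up. A small clamp screw sticks out 18 mm from its -x face, below its top
- rail: the fixed brass slide-bolt rail, 300 mm along its y, 52 mm wide, up to 36 mm high at the end stops; origin on the bench at its middle
- camera: the fixed inspection camera; origin in the middle of its column clamp, 115 mm behind the lens glass, x along the line of sight
- stand: the camera's fixed stand: base 110 by 90 mm, upright steel column 22 mm in diameter, 340 mm high; origin on the bench below the column
- hook_latch: old rusty hook latch lying flat, 135 mm long along x, 9 mm thick, loose; leave alone
- gauge: flat aluminium gauge plate with notches, 56 by 96 by 6 mm, lying loose; leave alone
- spanner: small spanner 150 mm long lying along its x, loose; leave alone
Things that resemble listed ones, but are neither listed nor needed, are in the scene too. Several things look just like the disc: the one meant starts nearest to the robot's base.

How it is judged:
By the outcome, as a careful person would: the job done as asked, in the order asked, and still so for the second after the job is handed in, while the arm keeps its last pose, push and grip.
It also fails if it takes over 72 s, if anything falls off the work surface, if the arm or the gripper's body presses on something with over 40 N, if the wrist force passes 120 N, or if a joint passes its speed limit or range.

### The arm

A 6-joint arm with a two-finger parallel gripper is mounted at the origin on the work surface. World frame = base frame: x ahead of the robot, y to its left, z up, the work surface at z = 0. Lengths are in m, angles in rad, forces in N, time in s.
With the tool pointing down it reaches from about 0.275 to 0.75 m from the base axis. Payload 10.2 kg.
Tool frame: the origin (TCP) lies midway between the tips of the shut fingers; the grasp point (between the pads) lies 19 mm behind it; z points along the fingers, y is the line along which they close (so a half turn about z gives the same grasp; the last joint's range is limited). The gripper opens to 88 mm and grips with 3 to 60 N. Pads are 18 mm wide; open, the fingers measure 123 mm over their backs; the gripper's body (75 mm by 187 mm) begins 45 mm behind the grasp point.
Start: joints at [-1.524, 0.313, 1.498, -0, 1.331, -0.223], TCP at [0.14, -0.506, 0.239] pointing down, gripper open.
Joint ranges: [-2.94, 2.94], [-0.97, 2.17], [0.19, 2.56], [-1.23, 4.37], [0.02, 3.11], [-2.88, 2.88]. Speed limits (rad/s): [2.39, 2.39, 3.01, 3.14, 3.14, 3.14].

### API

Orientations are given as a unit quaternion [w, x, y, z].
In Python, from station import state, optics, hand_in, nets gives the robot as it stands.
- The arm moves only by the tool play_rows, never from a script. Its argument "rows" is one flat list of numbers, 7 for each row, row after row: the shift along the tool's x, y, z in units of 0.025 m (1.0 is 0.025 m), then the turn, a rotation vector about the tool's x, y, z in units of 0.08 rad (1.0 is 0.08 rad), then the opening, from -1 (shut) to 1 (fully open). In form: [x, y, z, rx, ry, rz, hand, x, y, z, rx, ry, rz, hand, ...]. A call has 1 to 10 rows; each row shifts and turns the commanded pose from where the row before left it, along the tool's axes as they then stand; what a row does not reach is not made up. A row lasts 1/10 s, in which the tool goes at most 50 mm and 8.59 degrees, less where a joint would pass 70% of its speed; a pose out of reach is approached as far as the arm can. A call with a number of a shift or a turn outside -1 to 1 is refused whole. A call with a gripper value outside its range is refused whole. The fingers move at their own pace and stop on an object; "force" is the grip in N (left out, the last holds). Time passes only in rows, so rows that do not move let the fingers close. It gives the time, the measured TCP pose, the force, the opening and the grip force at its end, in the units of the state.
- state(): the state, without advancing time (a new reading comes with each control period).
- optics.capture(name): name is "scene" or "top" or "wrist"; returns (picture, depth): 480x640x3 uint8, red, green, blue; 480x640 float32, m along the optical axis (not along the pixel's ray), 0 where there is no reading.
- optics.get_calibration(name): a dict with "fovy" (degrees; the focal length in pixels is half the picture's height over the tangent of half this angle, whatever the lens; pixels are square), "cx", "cy" (the principal point, pixels), "D" ([k1, k2, p1, p2, k3] as OpenCV has them; the pictures are not rectified), "view" (4x4, takes a point from world to camera coordinates). Camera axes: x right, y down, z forward; pixel columns grow to the right and rows downward; lengths in m; the calibration is good to about 2 mm. A picture is of the moment at which its call begins: read the wrist's pose just before it. get_calibration takes no time and is no camera call; for the wrist camera it gives the pose at the moment of the call.
- hand_in(): hands the job in; it is judged then, once.
Trained networks look in the newest picture that a camera, given by its name, has taken for a name from the list of things; names that differ only in an ending like _2 or _b are one class to them, and where a whole thing is asked for, a point or a joint stands for the part that bears it (a point fixed in the world has none). Each returns a list of dicts, best first, with "p" (0 to 1); they miss things now and then, are a little off and sometimes report something else, mostly with a low value. They report only what shows in the picture. A call takes as long as a camera call. They do not tell look-alikes from the thing itself.
- nets.outline_of(name, camera): "region" (480x640 bool, what is visible of it) and "point" ([row, column] in pixels, amid what is visible of it).
- nets.mark_of(name, camera): "point" ([row, column] in pixels: a listed point, or the origin of a listed thing).
The state is a dict: "clock": time; "joints": joint angles; "qd": joint speeds; "tau": joint torques, N m; "eef_pos": TCP position; "tool_rot": TCP orientation; "wrist_force": force on the tool from outside, world axes, zero at the start; "torque": the same for the moment, N m; "finger_gap": finger opening in m; "grip_force": force on a finger pad.
Only numpy, scipy, OpenCV 4.12 (cv2) and the standard library are available. Lean on these libraries where they do the work, as an engineer would, in place of code of your own. Each camera call takes 0.05 s, during which the arm holds its last target. There are 200 camera calls.

## Working session

There is one attempt and no reset: what is moved stays moved. The work goes in short steps, Python scripts to look and compute and a tool call to move; the robot and the scene stay as the last step left them, time stands still between calls to the robot, and variables do not carry over. Pictures are saved under pics/ and viewed, at most 12 in all, crops included, and the job is handed in when it is done.

Besides the shell and the picture viewer there is one more tool, called after "Request:" as name(argument=value, ...), one argument or row to a line, values as JSON. play_rows: Moves the arm, as the interface text tells. Its arguments: {"type":"object","properties":{"rows":{"type":"array"},"force":{"type":"number"}},"required":["rows"]}

```bash
mkdir -p pics; cat > h.py <<'E'
import numpy as np, cv2
from scipy.spatial.transform import Rotation as R
from station import state, optics, hand_in, nets
def cal(n):
    c=optics.get_calibration(n); f=240/np.tan(np.radians(c["fovy"])/2)
    return np.array([[f,0,c["cx"]],[0,f,c["cy"]],[0,0,1]]),np.array(c["D"],float),np.array(c["view"],float)
def cap(n,save=None):
    c=cal(n); p,d=optics.capture(n)
    if save: cv2.imwrite(f"pics/{save}.png",p[:,:,::-1])
    return p,d,c
def ray(px,c):  # px [row,col] -> origin, dir world (dir has unit camera-z)
    K,D,V=c; px=np.atleast_2d(np.array(px,float))[:,::-1]
    u=cv2.undistortPoints(px.reshape(-1,1,2).copy(),K,D,None,None).reshape(-1,2)
    Rt=V[:3,:3]; o=-Rt.T@V[:3,3]
    return o,np.c_[u,np.ones(len(u))]@Rt
def onz(px,z,c):
    o,d=ray(px,c); return o+d*((z-o[2])/d[:,2])[:,None]
def bydepth(px,dep,c):
    o,d=ray(px,c); px=np.atleast_2d(px).astype(int); return o+d*dep[px[:,0],px[:,1]][:,None]
def proj(P,c):
    K,D,V=c; q,_=cv2.projectPoints(np.atleast_2d(np.array(P,float)),cv2.Rodrigues(V[:3,:3])[0],V[:3,3],K,D); return q.reshape(-1,2)[:,::-1]
def pose():
    s=state(); q=s["tool_rot"]; return np.array(s["eef_pos"]),R.from_quat([q[1],q[2],q[3],q[0]]),s
E
python3 - <<'E'
from h import *
np.set_printoptions(precision=4,suppress=True)
for n in("top","scene"):
    p,d,c=cap(n,n)
    print(n,"cam at",ray([240,320],c)[0])
    for k in("pin","pin_slot","pin_flats","spacer_mid","disc_mid","pocket","lens","camera","stand","carriage","rail","hook_latch","gauge","spanner"):
        for r in nets.mark_of(k,n)[:5]:
            x=r["point"]; print(k,round(r["p"],2),np.round(x),bydepth(x,d,c)[0] if 0<=x[0]<480 and 0<=x[1]<640 else "")
P,r,s=pose();print(P,r.as_matrix(),s["clock"],s["finger_gap"])
E
```

```text
top cam at [0.4848 0.0661 1.2845]
pin 0.77 [256. 324.] [0.5432 0.0185 0.0902]
pin_slot 0.67 [258. 324.] [0.539  0.018  0.0609]
pin_slot 0.54 [254. 141.] [0.5455 0.4549 0.2178]
pin_flats 0.48 [252. 324.] [0.5583 0.0189 0.0498]
pin_flats 0.22 [282. 440.] [ 0.472  -0.31   -0.0001]
spacer_mid 0.5 [244. 424.] [ 0.5793 -0.2657  0.0171]
disc_mid 0.77 [277. 477.] [ 0.4838 -0.4162 -0.0008]
disc_mid 0.75 [284. 442.] [ 0.4674 -0.3174  0.0003]
disc_mid 0.64 [254. 334.] [ 0.551  -0.0094  0.0432]
pocket 0.58 [255. 327.] [0.546  0.0126 0.1061]
lens 0.89 [265. 157.] [0.5199 0.4203 0.2073]
lens 0.51 [246. 424.] [ 0.5722 -0.2639  0.0154]
camera 0.83 [253. 109.] [0.5489 0.5199 0.243 ]
camera 0.75 [255. 328.] [0.545  0.0112 0.1091]
camera 0.17 [257. 333.] [ 0.5438 -0.007   0.0455]
stand 0.69 [257. 323.] [0.5423 0.0212 0.0771]
stand 0.58 [257. 139.] [0.5391 0.4571 0.2211]
carriage 0.6 [258. 323.] [0.5409 0.0207 0.077 ]
rail 0.87 [255. 333.] [ 0.549  -0.0077  0.0442]
hook_latch 0.67 [319. 228.] [0.377  0.2836 0.0103]
gauge 0.96 [176. 328.] [0.7791 0.0009 0.0039]
spanner 0.66 [309. 340.] [ 0.4004 -0.0263  
[... 625 characters left out ...]
 308.] [0.5588 0.0121 0.0555]
camera 0.91 [163. 460.] [0.5611 0.5219 0.2157]
camera 0.38 [330. 174.] [ 0.4677 -0.3118 -0.0019]
stand 0.7 [219. 450.] [0.5686 0.5223 0.0277]
stand 0.59 [267. 262.] [ 0.4032 -0.0314  0.0038]
carriage 0.64 [290. 307.] [ 0.5788 -0.0029  0.0444]
rail 0.86 [296. 295.] [ 0.56   -0.0263  0.02  ]
hook_latch 0.44 [230. 351.] [0.4127 0.266  0.0006]
gauge 0.92 [354. 356.] [ 0.7765 -0.0053  0.0053]
gauge 0.28 [268. 305.] [0.5518 0.0105 0.0884]
spanner 0.75 [267. 264.] [ 0.4084 -0.0302  0.006 ]
spanner 0.47 [292. 308.] [ 0.5841 -0.0051  0.0407]
[ 0.1399 -0.506   0.2387] [[ 0.9638  0.2665  0.    ]
 [ 0.2665 -0.9638  0.    ]
 [ 0.     -0.     -1.    ]] 1.5 0.08792750677506707
```

View pics/top.png

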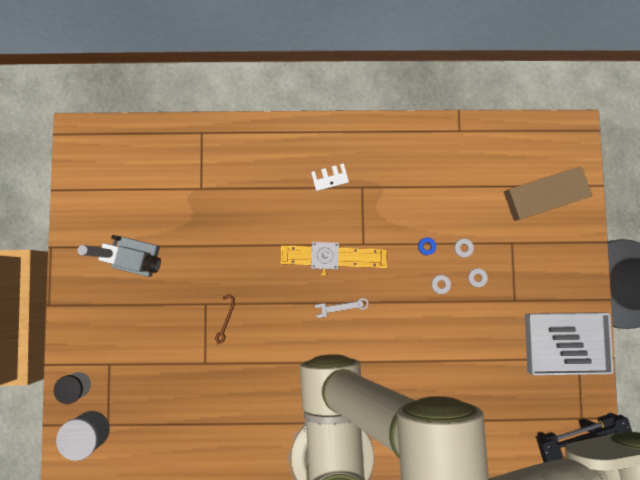

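View pics/scene.png

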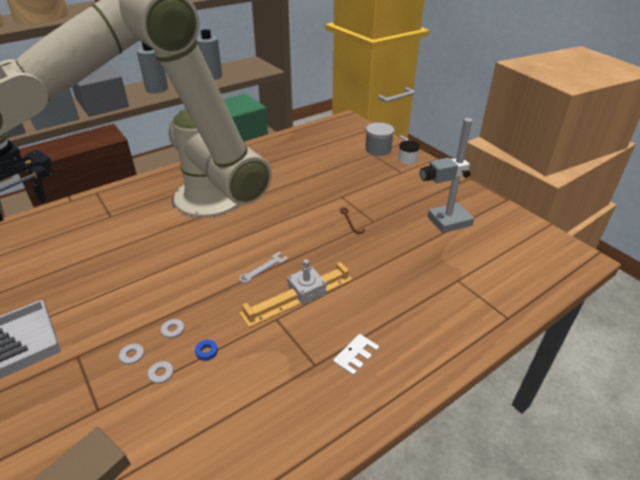

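Look-alikes for the disc (top view): [284,441], [277,478] and [247,464]. I choose [284,441], about (0.467, -0.316), which is nearest the base. The spacer is the blue ring at [246,427], and the pin is in the carriage at [256,324]. The camera is at left with its lens at [265,157]. I'll move the wrist above the rings for a close look.

Request:
play_rows(
  rows=[1,-0.25,0,0,0,0,1,1,-0.25,0,0,0,0,1,1,-0.25,0,0,0,0,1,1,-0.25,0,0,0,0,1,1,-0.25,0,0,0,0,1,1,-0.25,0,0,0,0,1,1,-0.25,0,0,0,0,1,1,-0.25,0,0,0,0,1,1,-0.25,0,0,0,0,1,1,-0.25,0,0,0,0,1],
  force=25,
)

```text
clock: 2.5
eef_pos: [0.3651, -0.3785, 0.2388]
tool_rot: [0.0, 0.991, 0.135, 0.0]
wrist_force: [0.4, -1.0, 0.4]
finger_gap: 0.0881
grip_force: 0.0
```

Request:
play_rows(
  rows=[1,-0.25,0,0,0,0,1,1,-0.25,0,0,0,0,1,1,-0.25,0,0,0,0,1,1,-0.25,0,0,0,0,1,0.5,-0.25,0,0,0,0,1,0,0,0,0,0,0,1,0,0,0,0,0,0,1],
)

```text
clock: 3.2
eef_pos: [0.4638, -0.3193, 0.2387]
tool_rot: [0.0, 0.991, 0.134, -0.0]
wrist_force: [0.0, -0.3, 0.1]
finger_gap: 0.0883
grip_force: 0.0
```

```bash
python3 - <<'E'
from h import *
np.set_printoptions(precision=4,suppress=True)
P,r,s=pose();print(P,s["wrist_force"])
p,d,c=cap("wrist","w1")
print(ray([240,320],c))
for k,z in(("spacer_mid",.008),("disc_mid",.004)):
    for q in nets.mark_of(k,"wrist"): print(k,q["p"],q["point"],onz(q["point"],z,c))
    for q in nets.outline_of(k,"wrist"):
        m=q["region"]; cs,_=cv2.findContours(m.astype(np.uint8),cv2.RETR_EXTERNAL,cv2.CHAIN_APPROX_NONE)
        b=max(cs,key=cv2.contourArea)[:,0,::-1]; w=onz(b,2*z,c)
        (x,y),rad=cv2.minEnclosingCircle(w[:,:2].astype(np.float32)); print(k,"outl",q["p"],x,y,rad)
E
```

```text
[ 0.4638 -0.3193  0.2387] [ 0.0274 -0.3329  0.1009]
(array([ 0.5334, -0.3007,  0.3848]), array([[-0.2696, -0.0829, -0.9594]]))
spacer_mid 0.63 [61.9, 299.6] [[ 0.5748 -0.2743  0.008 ]]
spacer_mid 0.35 [191.1, 306.7] [[ 0.469  -0.3092  0.008 ]]
spacer_mid outl 0.72 0.5737224221229553 -0.27559834718704224 0.025086890906095505
disc_mid 0.86 [193.1, 311.7] [[ 0.4678 -0.3142  0.004 ]]
disc_mid 0.82 [206.4, 419.9] [[ 0.4828 -0.4148  0.004 ]]
disc_mid 0.78 [103.9, 415.2] [[ 0.5689 -0.3809  0.004 ]]
disc_mid 0.39 [177.3, 14.3] [[ 0.4087 -0.0333  0.004 ]]
disc_mid outl 0.86 0.4848558008670807 -0.41669347882270813 0.027947846800088882
disc_mid outl 0.63 0.46791872382164 -0.3130360543727875 0.02776239812374115
```

View pics/w1.png

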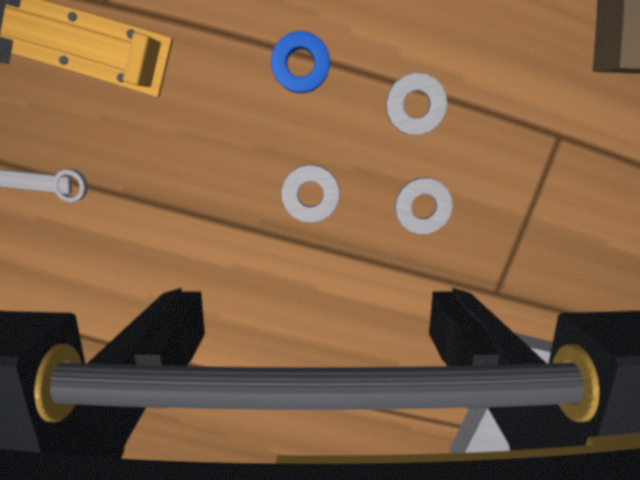

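The wrist picture shows the blue spacer at [62,300]. The discs are at [193,311] (chosen, nearest the base), [206,424] and [104,417]. Next I grip the spacer.

Request:
play_rows(
  rows=[0.94,-0.1,1,0,0,0,1,0.94,-0.1,1,0,0,0,1,0.94,-0.1,1,0,0,0,1,0.94,-0.1,1,0,0,0,1,0.96,-0.1,1,0,0,0,1,0,0,1,0,0,0,1,0,0,1,0,0,0,1,0,0,1,0,0,0,1,0,0,1,0,0,0,1,0,0,0.4,0,0,0,1],
)

```text
clock: 4.45
eef_pos: [0.5735, -0.2753, 0.0014]
tool_rot: [-0.001, 0.991, 0.134, -0.001]
wrist_force: [0.7, -0.6, 0.6]
finger_gap: 0.0881
grip_force: 0.0
```

Request:
play_rows(
  rows=[0,0,0,0,0,0,0.2,0,0,0,0,0,0,-0.2,0,0,0,0,0,0,-0.5,0,0,0,0,0,0,-0.5,0,0,0,0,0,0,-0.5,0,0,0,0,0,0,-0.5,0,0,0,0,0,0,-0.5,0,0,0,0,0,0,-0.5],
)

```text
clock: 5.25
eef_pos: [0.575, -0.2757, 0.0044]
tool_rot: [0.0, 0.991, 0.135, 0.0]
wrist_force: [-0.1, 0.9, 5.7]
finger_gap: 0.0495
grip_force: 25.0
```

Request:
play_rows(
  rows=[0,0,-0.5,0,0,0,-0.5,0,0,-1,0,0,0,-0.5,0,0,-1,0,0,0,-0.5,0,-0.5,-1,0,0,0,-0.5,0,-1,-1,0,0,0,-0.5,-0.2,-1,-1,0,0,0,-0.5,-0.2,-1,-1,0,0,0,-0.5,-0.2,-1,-1,0,0,0,-0.5,-0.2,-1,-0.5,0,0,0,-0.5,-0.2,-1,0,0,0,0,-0.5],
)

```text
clock: 6.25
eef_pos: [0.5073, -0.1249, 0.2062]
tool_rot: [0.001, 0.991, 0.134, 0.002]
wrist_force: [0.2, 0.0, -0.9]
finger_gap: 0.0496
grip_force: 25.0
```

Request:
play_rows(
  rows=[-0.2,-1,0,0,0,0,-0.5,-0.2,-1,0,0,0,0,-0.5,-0.2,-1,0,0,0,0,-0.5,0,-1,0,0,0,0,-0.5,0,-1,0,0,0,0,-0.5,0,0,0,0,0,0,-0.5,0,0,0,0,0,0,-0.5],
)

```text
clock: 6.95
eef_pos: [0.4596, -0.0091, 0.2042]
tool_rot: [0.0, 0.991, 0.135, 0.0]
wrist_force: [0.3, -1.4, -0.1]
finger_gap: 0.0494
grip_force: 25.0
```

```bash
python3 - <<'E'
from h import *
np.set_printoptions(precision=4,suppress=True)
P,r,s=pose();print(P,s["wrist_force"],s["finger_gap"])
p,d,c=cap("wrist","w2"); np.savez("w2",p=p,d=d,V=c[2])
for k,z in(("spacer_mid",P[2]+.005),("pin_slot",.080),("pin_flats",.099),("pocket",.039)):
    for q in nets.mark_of(k,"wrist"): print(k,round(q["p"],2),q["point"],onz(q["point"],z,c))
for k in("pin","spacer"):
    for q in nets.outline_of(k,"wrist"):
        m=q["region"]; print(k,q["p"],q["point"],m.sum()); np.save("m_"+k,m)
        if k=="pin": w=bydepth(np.argwhere(m),d,c); w=w[(w[:,2]>.104)&(w[:,2]<.115)]; print(len(w),w.mean(0) if len(w) else 0, w.min(0),w.max(0))
E
```

```text
[ 0.4596 -0.0091  0.2042] [ 0.306  -1.3762 -0.1369] 0.0493572069896638
pin_slot 0.83 [81.9, 317.4] [[0.5506 0.0149 0.08  ]]
pin_flats 0.96 [81.5, 319.1] [[0.5495 0.0136 0.099 ]]
pocket 0.36 [285.1, 629.6] [[ 0.4739 -0.2837  0.039 ]]
pin 0.71 [87.0, 318.0] 2964
493 [0.5491 0.0144 0.1089] [0.5414 0.0071 0.104 ] [0.5569 0.0218 0.1108]
spacer 0.7 [294.0, 317.2] 11389
spacer 0.29 [86.8, 316.5] 2927
```

View pics/w2.png

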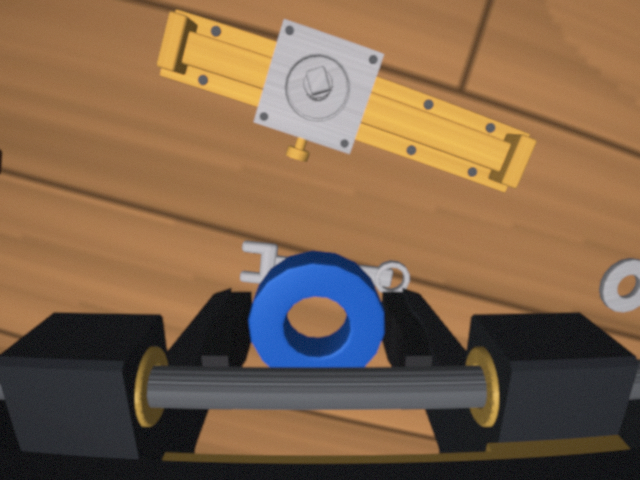

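The picture shows the spacer held between the fingers with its bore at [318,318], and the pin at [82,318] with its blocky top clearly visible. I now fit both precisely.

```bash
python3 - <<'E'
from h import *
np.set_printoptions(precision=4,suppress=True)
from scipy.optimize import least_squares
P,r,s=pose(); f=np.load("w2.npz"); p,d=f["p"],f["d"]; c=cal("wrist"); c=(c[0],c[1],f["V"])
hsv=cv2.cvtColor(p,cv2.COLOR_RGB2HSV); blue=((hsv[...,0]>100)&(hsv[...,0]<130)&(hsv[...,1]>120))
blue[:235]=0; ix=np.argwhere(blue); w=bydepth(ix,d,c); w=w[d[ix[:,0],ix[:,1]]>0]
# plane of top
zs=np.percentile(w[:,2],[50,80,90,95,99]); print("z",zs)
zt=zs[1]; t=(abs(w[:,2]-zt)<.0025); print(t.sum())
M=np.zeros((480,640),np.uint8); k=ix[d[ix[:,0],ix[:,1]]>0][t]; M[k[:,0],k[:,1]]=255
M=cv2.morphologyEx(M,cv2.MORPH_CLOSE,np.ones((3,3)))
L=r.inv().apply(w[t]-P); 
# inner circle: hole contour in M
cs,h=cv2.findContours(M,cv2.RETR_CCOMP,cv2.CHAIN_APPROX_NONE)
for b,hh in zip(cs,h[0]):
    if len(b)<80: continue
    q=r.inv().apply(onz(b[:,0,::-1],zt,c)-P)[:,:2]
    def fit(q,m=None):
        for _ in range(5):
            s=least_squares(lambda v:np.hypot(q[:,0]-v[0],q[:,1]-v[1])-v[2],[q[:,0].mean(),q[:,1].mean(),.02],loss="soft_l1",f_scale=.0005)
            e=abs(s.fun); q=q[e<max(.0008,np.median(e)*2)]
        return s.x,len(q)
    print("hole" if hh[3]>=0 else "outer",len(b),*fit(q))
m=np.load("m_pin.npy"); ix=np.argwhere(m); w=bydepth(ix,d,c); k=(w[:,2]>.1065)&(w[:,2]<.112); T=w[k]
T=onz(ix[k],np.median(T[:,2]),c)
(rc,sz,a)=cv2.minAreaRect(T[:,:2].astype(np.float32)); print("pin top rect",rc,sz,a,np.median(w[k][:,2]))
Q=p[40:140,260:380]; cv2.imwrite("pics/crop.png",cv2.resize(Q,None,fx=6,fy=6,interpolation=cv2.INTER_CUBIC)[:,:,::-1])
bx=cv2.boxPoints((rc,sz,a)); print(proj(np.c_[bx,[.109]*4],c))
E
```

```text
z [0.2157 0.2163 0.2166 0.2169 0.2804]
9003
outer 380 [0.0011 0.0001 0.0241] 264
hole 187 [0.0012 0.0001 0.0117] 187
pin top rect (0.5492348670959473, 0.014403901062905788) (0.013039211742579937, 0.011039674282073975) 31.77606773376465 0.10898325794991742
[[ 94.7953 311.3689]
 [ 89.001  330.585 ]
 [ 65.2527 324.03  ]
 [ 71.1727 304.6156]]
```

View pics/crop.png

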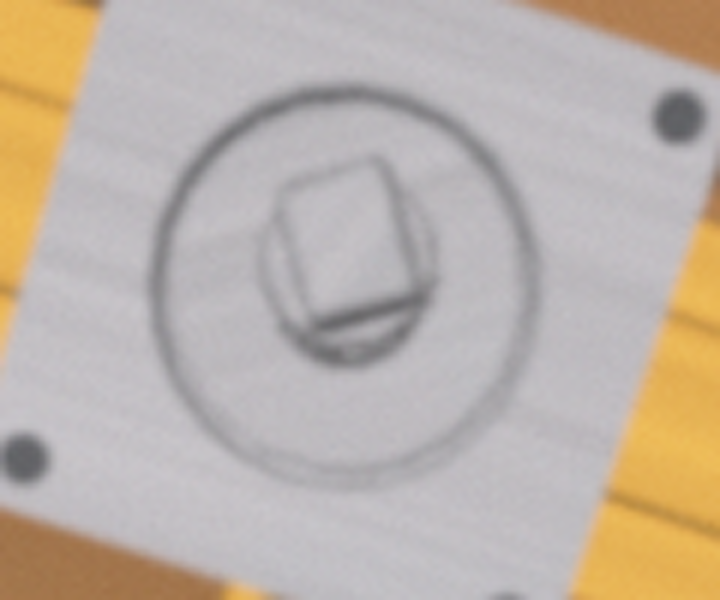

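Request:
play_rows(
  rows=[0.9,0.05,0,0,0,0,-0.5,0.9,0,0,0,0,0,-0.5,0.9,0,0,0,0,0,-0.5,0.96,0,0.6,0,0,0,-0.5,0,0,1,0,0,0,-0.5,0,0,1,0,0,0,-0.5,0,0,0.4,0,0,0,-0.5,0,0,0,0,0,0,-0.5,0,0,0,0,0,0,-0.5,0,0,0,0,0,0,-0.5],
)

```text
clock: 8.3
eef_pos: [0.5487, 0.0139, 0.13]
tool_rot: [0.0, 0.991, 0.134, 0.001]
wrist_force: [-0.6, 0.4, -0.3]
finger_gap: 0.0495
grip_force: 25.0
```

```bash
python3 - <<'E'
from h import *
P,r,s=pose(); print(P,s["wrist_force"]); v=r.inv().apply(np.array([.5492,.0144,0])-P)-[.0012,.0001,0]; print("tool shift needed, units",v/.025, r.as_matrix()[:,2])
E
```

```text
[0.54865386 0.01390401 0.13004555] [-0.58831201  0.42432502 -0.26857175]
tool shift needed, units [-0.03243798 -0.02260327  5.20184927] [ 2.26904569e-03 -4.30220308e-04 -9.99997333e-01]
```

Request:
play_rows(
  rows=[-0.03,-0.02,0.5,0,0,0,-0.5,0,0,0.5,0,0,0,-0.5,0,0,0.5,0,0,0,-0.5,0,0,0.5,0,0,0,-0.5,0,0,0.5,0,0,0,-0.5,0,0,0.4,0,0,0,-0.5,0,0,0.1,0,0,0,-0.5,0,0,0,0,0,0,-0.5,0,0,0,0,0,0,-0.5],
)

```text
clock: 9.2
eef_pos: [0.5472, 0.0143, 0.0535]
tool_rot: [-0.0, 0.991, 0.134, -0.0]
wrist_force: [-0.5, 0.2, 0.0]
finger_gap: 0.0499
grip_force: 25.0
```

Request:
play_rows(
  rows=[0,0,0,0,0,0,0,0,0,0,0,0,0,0.4,0,0,0,0,0,0,0.7,0,0,0,0,0,0,0.7,0,0,-0.5,0,0,0,0.7,0,0,-1,0,0,0,0.7,0,0,-1,0,0,0,0.7,0,0,-1,0,0,0,0.7,0,0,-1,0,0,0,1,0,0,-1,0,0,0,1],
)

```text
clock: 10.2
eef_pos: [0.5471, 0.0144, 0.1933]
tool_rot: [0.0, 0.991, 0.135, 0.0]
wrist_force: [0.1, 0.6, -0.3]
finger_gap: 0.0877
grip_force: 0.0
```

Request:
play_rows(
  rows=[-1,0,-0.5,0,0,0,1,-1,0,0,0,0,0,1,-1,0,0,0,0,0,1,-0.6,0.2,0,0,0,0,1,0,0,0,0,0,0,1,0,0,0,0,0,0,1],
)

```text
clock: 10.8
eef_pos: [0.4623, -0.0145, 0.2045]
tool_rot: [0.0, 0.991, 0.134, 0.001]
wrist_force: [1.1, 0.2, 0.7]
finger_gap: 0.0881
grip_force: 0.0
```

```bash
cat >> h.py <<'E'
from scipy.optimize import least_squares
def fitc(q):
    for _ in range(6):
        s=least_squares(lambda v:np.hypot(q[:,0]-v[0],q[:,1]-v[1])-v[2],[q[:,0].mean(),q[:,1].mean(),.02],loss="soft_l1",f_scale=.0005)
        e=abs(s.fun); q=q[e<max(.0008,np.median(e)*2)]
    return s.x,len(q)
E
python3 - <<'E'
from h import *
np.set_printoptions(precision=4,suppress=True)
P,r,s=pose();print(P,s["wrist_force"])
p,d,c=cap("wrist","w3")
for q in nets.outline_of("spacer","wrist"):
    m=q["region"]; ix=np.argwhere(m); w=bydepth(ix,d,c); print(q["p"],q["point"],len(ix),np.percentile(w[:,2],[10,50,90]))
    cs,_=cv2.findContours(m.astype(np.uint8),cv2.RETR_EXTERNAL,cv2.CHAIN_APPROX_NONE)
    print(fitc(onz(max(cs,key=len)[:,0,::-1],.065,c)[:,:2]))
for q in nets.outline_of("pin","wrist"):
    ix=np.argwhere(q["region"]); w=bydepth(ix,d,c); k=(w[:,2]>.1065)&(w[:,2]<.112); print("pin",q["p"],k.sum())
    if k.sum()>100: print(cv2.minAreaRect(onz(ix[k],.109,c)[:,:2].astype(np.float32)))
for q in nets.outline_of("disc","wrist"):
    cs,_=cv2.findContours(q["region"].astype(np.uint8),cv2.RETR_EXTERNAL,cv2.CHAIN_APPROX_NONE); print("disc",q["p"],q["point"],fitc(onz(max(cs,key=len)[:,0,::-1],.008,c)[:,:2]))
E
```

```text
[ 0.4623 -0.0145  0.2045] [1.1367 0.2406 0.6554]
0.78 [83.6, 328.7] 3584 [0.0639 0.065  0.066 ]
(array([0.5469, 0.0134, 0.0245]), 218)
pin 0.7 478
((0.5491012930870056, 0.01446361280977726), (0.013091436587274075, 0.01100652851164341), 31.38216781616211)
pin 0.68 0
disc 0.63 [278.5, 610.1] (array([ 0.4675, -0.308 ,  0.0261]), 91)
```

View pics/w3.png

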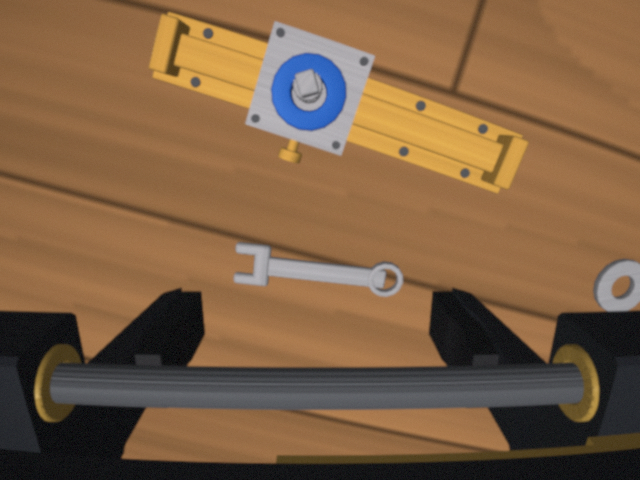

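The spacer sits flat at [91,308], its top at 65 mm, around the pin. Now I fetch the disc.

Request:
play_rows(
  rows=[-0.25,0.97,0,0,0,0,1,-0.25,0.97,0,0,0,0,1,-0.25,0.97,0,0,0,0,1,-0.25,0.97,0,0,0,0,1,-0.25,0.97,0,0,0,0,1,-0.25,0.97,0,0,0,0,1,-0.25,0.97,0,0,0,0,1,-0.25,0.97,0.5,0,0,0,1,-0.25,0.97,0.5,0,0,0,1,-0.25,0.97,0.5,0,0,0,1],
)

```text
clock: 12.0
eef_pos: [0.4665, -0.2658, 0.1655]
tool_rot: [-0.0, 0.991, 0.135, -0.0]
wrist_force: [-0.2, 0.6, -0.5]
finger_gap: 0.0879
grip_force: 0.0
```

Request:
play_rows(
  rows=[-0.25,0.97,0.5,0,0,0,1,-0.23,0.92,0.5,0,0,0,1,0,0,1,0,0,0,1,0,0,1,0,0,0,1,0,0,1,0,0,0,1,0,0,1,0,0,0,1,0,0,0.4,0,0,0,1,0,0,0,0,0,0,1,0,0,0,0,0,0,1],
)

```text
clock: 12.9
eef_pos: [0.4678, -0.3139, 0.0321]
tool_rot: [0.0, 0.991, 0.135, 0.0]
wrist_force: [0.7, 0.3, 0.1]
finger_gap: 0.0881
grip_force: 0.0
```

```bash
python3 - <<'E'
from h import *
P,r,s=pose(); print(P,s["wrist_force"]); print(r.inv().apply(np.array([.468,-.3135,.0025])-P)/.025)
E
```

```text
[ 0.46775715 -0.31390374  0.03206174] [0.67033149 0.32995157 0.09394064]
[ 0.01292498 -0.0142652   1.18246305]
```

Request:
play_rows(
  rows=[0,0,0.6,0,0,0,1,0,0,0.4,0,0,0,1,0,0,0.2,0,0,0,1,0,0,0,0,0,0,0.3,0,0,0,0,0,0,-0.2,0,0,0,0,0,0,-0.5,0,0,0,0,0,0,-0.5,0,0,0,0,0,0,-0.5,0,0,0,0,0,0,-0.5,0,0,0,0,0,0,-0.5],
  force=30,
)

```text
clock: 13.9
eef_pos: [0.4673, -0.3137, 0.0015]
tool_rot: [0.0, 0.991, 0.135, 0.0]
wrist_force: [-0.6, 1.0, 4.4]
finger_gap: 0.0525
grip_force: 30.0
```

Request:
play_rows(
  rows=[0,0,-0.4,0,0,0,-0.5,0,0,-0.8,0,0,0,-0.5,0,0,-1,0,0,0,-0.5,0.2,-0.8,-1,0,0,0,-0.5,0.25,-0.97,-1,0,0,0,-0.5,0.25,-0.97,-1,0,0,0,-0.5,0.25,-0.97,-1,0,0,0,-0.5,0.25,-0.97,-1,0,0,0,-0.5,0.25,-0.97,-0.9,0,0,0,-0.5,0.25,-0.97,0,0,0,0,-0.5],
)

```text
clock: 14.9
eef_pos: [0.4648, -0.1422, 0.207]
tool_rot: [0.002, 0.991, 0.134, 0.002]
wrist_force: [0.0, 1.0, -2.7]
finger_gap: 0.0526
grip_force: 30.0
```

Request:
play_rows(
  rows=[0.25,-0.97,0,0,0,0,-0.5,0.25,-0.97,0,0,0,0,-0.5,0.25,-0.97,0,0,0,0,-0.5,0.25,-0.97,0,0,0,0,-0.5,0.25,-0.97,0,0,0,0,-0.5,0,0,0,0,0,0,-0.5,0,0,0,0,0,0,-0.5],
)

```text
clock: 15.6
eef_pos: [0.4618, -0.0176, 0.204]
tool_rot: [0.0, 0.991, 0.135, 0.0]
wrist_force: [0.9, -0.2, -1.3]
finger_gap: 0.053
grip_force: 30.0
```

```bash
python3 - <<'E'
from h import *
np.set_printoptions(precision=4,suppress=True)
P,r,s=pose();print(P,s["wrist_force"],s["finger_gap"])
p,d,c=cap("wrist","w4")
for q in nets.outline_of("disc","wrist"):
    m=q["region"]; ix=np.argwhere(m); 
    ok=d[ix[:,0],ix[:,1]]>0; w=bydepth(ix[ok],d,c); print("disc",q["p"],q["point"],len(ix),np.percentile(w[:,2],[10,50,90]))
    zt=np.median(w[:,2])
    A=w[abs(w[:,2]-zt)<.006]; g=np.linalg.lstsq(np.c_[A[:,:2]-A[:,:2].mean(0),np.ones(len(A))],A[:,2],rcond=None)[0]; print("slope",g)
    k=ix[ok][abs(w[:,2]-zt)<.003]; M=np.zeros((480,640),np.uint8); M[k[:,0],k[:,1]]=1
    cs,h=cv2.findContours(M,cv2.RETR_CCOMP,cv2.CHAIN_APPROX_NONE)
    for b,hh in zip(cs,h[0]):
        if len(b)>80: print("hole" if hh[3]>=0 else "outer",fitc(r.inv().apply(onz(b[:,0,::-1],zt,c)-P)[:,:2]))
for q in nets.outline_of("pin","wrist"):
    ix=np.argwhere(q["region"]); w=bydepth(ix,d,c); k=(w[:,2]>.1065)&(w[:,2]<.112); print("pin",q["p"],k.sum())
    if k.sum()>100: print(cv2.minAreaRect(onz(ix[k],.109,c)[:,:2].astype(np.float32)))
E
```

```text
[ 0.4618 -0.0176  0.204 ] [ 0.8961 -0.2409 -1.3321] 0.053003782472526184
disc 0.96 [290.5, 309.6] 11640 [0.2092 0.2104 0.2112]
slope [-0.0047 -0.0022  0.2102]
outer (array([0.0014, 0.0005, 0.0261]), 269)
hole (array([0.0012, 0.0005, 0.0114]), 174)
disc 0.7 [87.9, 304.3] 1129 [0.0489 0.0895 0.1095]
slope [-0.0154  0.0195  0.0884]
outer (array([ 0.0928, -0.0076,  0.0083]), 75)
disc 0.17 [111.6, 380.2] 18697 [0.0056 0.0231 0.0346]
slope [0.0068 0.     0.024 ]
outer (array([-0.0113,  0.0506,  0.0934]), 85)
outer (array([ 0.1147, -0.0762,  0.0322]), 71)
pin 0.94 483
((0.5490337014198303, 0.014459263533353806), (0.013060519471764565, 0.01105819083750248), 31.51295280456543)
```

View pics/w4.png

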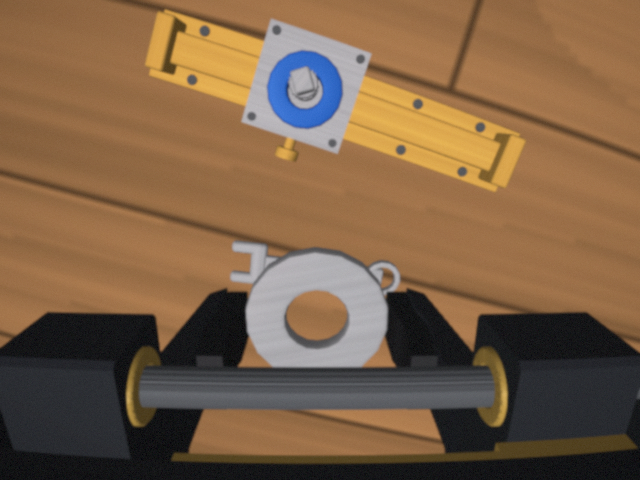

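The disc is held level, its bore at [320,318]; the pin top is at [82,304]. I align the disc over the pin.

Request:
play_rows(
  rows=[0.9,-0.08,0,0,0,0,-0.5,0.9,-0.08,0,0,0,0,-0.5,0.9,-0.08,0,0,0,0,-0.5,0.96,-0.08,0.6,0,0,0,-0.5,0,0,1,0,0,0,-0.5,0,0,1,0,0,0,-0.5,0,0,0.4,0,0,0,-0.5,0,0,0,0,0,0,-0.5,0,0,0,0,0,0,-0.5,0,0,0,0,0,0,-0.5],
)

```text
clock: 16.75
eef_pos: [0.5485, 0.0143, 0.1301]
tool_rot: [0.0, 0.991, 0.134, 0.001]
wrist_force: [0.7, -0.3, -0.8]
finger_gap: 0.0528
grip_force: 30.0
```

```bash
python3 - <<'E'
from h import *
P,r,s=pose(); print(P,s["wrist_force"]); v=r.inv().apply(np.array([.5491,.0144,.0667])-P)-[.0012,.0005,0]; print("units",v/.025)
E
```

```text
[0.54854956 0.0142712  0.1300659 ] [ 0.69721129 -0.3346398  -0.83896081]
units [-0.03071709 -0.02163317  2.53467747]
```

Request:
play_rows(
  rows=[-0.03,-0.02,0.5,0,0,0,-0.5,0,0,0.5,0,0,0,-0.5,0,0,0.5,0,0,0,-0.5,0,0,0.5,0,0,0,-0.5,0,0,0.4,0,0,0,-0.5,0,0,0.1,0,0,0,-0.5,0,0,0.03,0,0,0,-0.5,0,0,0,0,0,0,-0.5],
)

```text
clock: 17.55
eef_pos: [0.5469, 0.0149, 0.0658]
tool_rot: [-0.0, 0.991, 0.135, -0.0]
wrist_force: [-4.3, 0.9, 6.4]
finger_gap: 0.0527
grip_force: 30.0
```

Request:
play_rows(
  rows=[0,0,0,0,0,0,0.2,0,0,0,0,0,0,0.5,0,0,0,0,0,0,0.7,0,0,0,0,0,0,0.7,0,0,-0.5,0,0,0,0.7,0,0,-1,0,0,0,0.7,0,0,-1,0,0,0,0.7,0,0,-1,0,0,0,0.7,0,0,-1,0,0,0,1,-1,0,-1,0,0,0,1],
)

```text
clock: 18.55
eef_pos: [0.5239, 0.0083, 0.2048]
tool_rot: [0.0, 0.991, 0.135, 0.001]
wrist_force: [0.5, -0.1, 0.1]
finger_gap: 0.0877
grip_force: 0.0
```

Request:
play_rows(
  rows=[-1,0,0,0,0,0,1,-1,0,0,0,0,0,1,-0.6,0,0,0,0,0,1,0,0,0,0,0,0,1,0,0,0,0,0,0,1],
)

```text
clock: 19.05
eef_pos: [0.4609, -0.0092, 0.2037]
tool_rot: [0.0, 0.991, 0.134, 0.001]
wrist_force: [0.4, 0.1, -0.5]
finger_gap: 0.0881
grip_force: 0.0
```

```bash
python3 - <<'E'
from h import *
np.set_printoptions(precision=4,suppress=True)
P,r,s=pose();print(P,s["wrist_force"])
p,d,c=cap("wrist","w5")
for q in nets.outline_of("disc","wrist")[:2]:
    m=q["region"]; ix=np.argwhere(m); w=bydepth(ix,d,c); print(q["p"],q["point"],len(ix),np.percentile(w[:,2],[10,50,90]))
    k=abs(w[:,2]-.073)<.0035; g=np.linalg.lstsq(np.c_[w[k][:,:2]-w[k][:,:2].mean(0),np.ones(k.sum())],w[k][:,2],rcond=None)[0]; print("slope",g)
    cs,_=cv2.findContours(m.astype(np.uint8),cv2.RETR_EXTERNAL,cv2.CHAIN_APPROX_NONE)
    print(fitc(onz(max(cs,key=len)[:,0,::-1],.073,c)[:,:2]))
for q in nets.outline_of("pin","wrist"):
    ix=np.argwhere(q["region"]); w=bydepth(ix,d,c); k=(w[:,2]>.1065)&(w[:,2]<.112); print("pin",q["p"],k.sum())
    if k.sum()>100: print(cv2.minAreaRect(onz(ix[k],.109,c)[:,:2].astype(np.float32)))
# lens / camera from scene+top
for n in("top","scene"):
    p,d,c=cap(n,n+"2")
    for k in("lens","camera","stand"):
        for q in nets.mark_of(k,n)[:2]: print(n,k,round(q["p"],2),q["point"],bydepth(q["point"],d,c)[0])
E
python3 - <<'E'
import cv2,numpy as np
a=cv2.imread("pics/w5.png")[30:180,220:440]; b=cv2.imread("pics/scene2.png")[110:240,400:500]
a=cv2.resize(a,None,fx=2,fy=2); b=cv2.resize(b,None,fx=3,fy=3)
o=np.zeros((400,760,3),np.uint8); o[:300,:440]=a; o[:390,450:750]=b; cv2.imwrite("pics/mix.png",o)
E
```

```text
[ 0.4609 -0.0092  0.2037] [ 0.405   0.0896 -0.464 ]
0.84 [84.1, 332.2] 4636 [0.072 0.073 0.074]
slope [0.0018 0.0009 0.073 ]
(array([0.5467, 0.0142, 0.0264]), 236)
pin 0.68 487
((0.5490509271621704, 0.014404124580323696), (0.013022135943174362, 0.011051585897803307), 30.884929656982422)
top lens 0.9 [268.3, 155.4] [0.5131 0.4237 0.2065]
top camera 0.57 [254.0, 110.9] [0.5468 0.5213 0.2274]
top stand 0.68 [255.5, 142.7] [0.5431 0.45   0.2188]
scene lens 0.65 [174.3, 420.3] [0.5104 0.4233 0.1887]
scene lens 0.41 [268.4, 307.6] [0.5579 0.0131 0.0906]
scene camera 0.94 [166.4, 462.5] [0.5708 0.5227 0.2099]
```

View pics/mix.png

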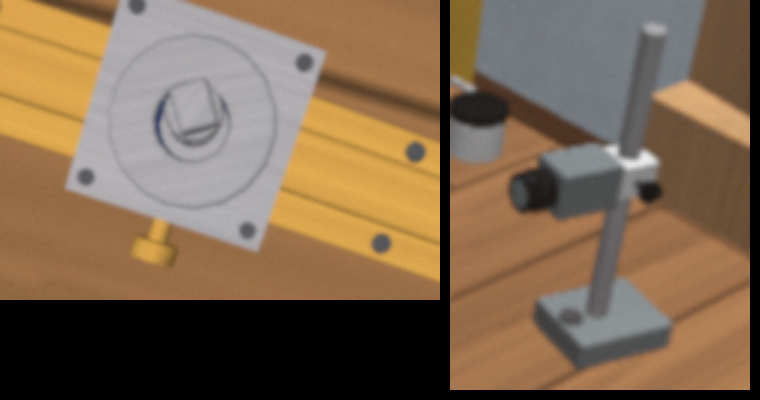

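The disc lies flat on the spacer (level, top at 73 mm, [84,332] in the wrist picture), with the pin standing through it. The crop at right shows the lens barrel facing the robot's side. I turn the tool to the flats' yaw.

Request:
play_rows(
  rows=[0,0,0,0,0,-0.87,0.4,0,0,0,0,0,-0.87,0,0,0,0,0,0,-0.87,-0.2,0,0,0,0,0,-0.87,-0.2,0,0,0,0,0,0,-0.2,0,0,0,0,0,0,-0.2],
)

```text
clock: 20.2
eef_pos: [0.4603, -0.0091, 0.203]
tool_rot: [-0.0, 0.963, 0.27, -0.0]
wrist_force: [0.1, -0.0, 0.2]
finger_gap: 0.0424
grip_force: 0.0
```

```bash
python3 - <<'E'
from h import *
P,r,s=pose(); print(P,s["joints"],s["finger_gap"]); X=r.as_matrix()[:,0]; print(np.degrees(np.arctan2(X[1],X[0])));print("units",r.inv().apply(np.array([.5490,.0144,.0915])-P)/.025)
E
```

```text
[ 0.4603327  -0.00913844  0.2029587 ] [-2.75206110e-01  2.04371706e-01  1.73679020e+00 -5.64371779e-06
  1.20048533e+00  7.49239386e-01] 0.04241287100695157
31.303713816428356
units [3.51976453 1.03845949 4.45816578]
```

Request:
play_rows(
  rows=[0.88,0.26,0,0,0,0,-0.2,0.88,0.26,0,0,0,0,-0.2,0.88,0.26,0.2,0,0,0,-0.2,0.88,0.26,0.6,0,0,0,-0.2,0,0,1,0,0,0,-0.2,0,0,1,0,0,0,-0.2,0,0,0,0,0,0,-0.2,0,0,0,0,0,0,-0.2],
)

```text
clock: 21.0
eef_pos: [0.5492, 0.0145, 0.1336]
tool_rot: [0.0, 0.963, 0.27, 0.0]
wrist_force: [-0.1, 0.3, 1.3]
finger_gap: 0.0351
grip_force: 0.0
```

```bash
python3 - <<'E'
from h import *
P,r,s=pose(); print(P,s["finger_gap"]); print("units",r.inv().apply(np.array([.5490,.0144,.0915])-P)/.025)
E
```

```text
[0.54918229 0.01447363 0.13361172] 0.035119483183293936
units [-8.03174194e-03 -1.45399057e-03  1.68446754e+00]
```

Request:
play_rows(
  rows=[0,0,0.6,0,0,0,-0.2,0,0,0.6,0,0,0,-0.2,0,0,0.45,0,0,0,-0.2,0,0,0,0,0,0,-0.2,0,0,0,0,0,0,-0.5,0,0,0,0,0,0,-0.8,0,0,0,0,0,0,-1,0,0,0,0,0,0,-1,0,0,0,0,0,0,-1,0,0,0,0,0,0,-1],
  force=45,
)

```text
clock: 22.0
eef_pos: [0.5492, 0.0145, 0.0922]
tool_rot: [0.0, 0.963, 0.271, 0.0]
wrist_force: [-0.7, 0.7, 4.8]
finger_gap: 0.0103
grip_force: 45.0
```

Request:
play_rows(
  rows=[0,0,-0.2,0,0,0,-1,0,0,-0.4,0,0,0,-1,0,0,-0.7,0,0,0,-1,0,0,-1,0,0,0,-1,0,0,-1,0,0,0,-1,0,0,-1,0,0,0,-1,0,0,-1,0,0,0,-1,0,0,-1,0,0,0,-1,0,0,-1,0,0,0,-1,0,0,-1,0,0,0,-1],
)

```text
clock: 23.0
eef_pos: [0.5485, 0.0146, 0.3005]
tool_rot: [-0.0, 0.963, 0.271, -0.0]
wrist_force: [1.2, -0.7, -3.3]
finger_gap: 0.0101
grip_force: 45.0
```

Request:
play_rows(
  rows=[0.1,-0.4,-1,0,0,0,-1,0.2,-0.8,-0.5,0,0,0,-1,0.23,-1,0,0,0,0,-1,0.23,-1,0,0,0,0,-1,0.23,-1,0,0,0,0,-1,0.23,-1,0,0,0,0,-1,0.23,-1,0,0,0,0,-1,0.23,-1,0,0,0,0,-1,0.23,-1,0,0,0,0,-1,0.23,-1,0,0,0,0,-1],
)

```text
clock: 24.0
eef_pos: [0.474, 0.2396, 0.337]
tool_rot: [-0.0, 0.963, 0.271, -0.0]
wrist_force: [0.6, -0.0, -2.9]
finger_gap: 0.0102
grip_force: 45.0
```

Request:
play_rows(
  rows=[0.23,-1,0,0,0,-0.6,-1,0.23,-0.8,0,0,0,-0.84,-1,0,0,0,0,0,-0.84,-1,0,0,0,0,0,-0.84,-1,0,0,0,0,0,-0.84,-1,0,0,0,0,0,-0.84,-1,0,0,0,0,0,-0.84,-1,0,0,0,0,0,-0.84,-1,0,0,0,0,0,-0.84,-1,0,0,0,0,0,-0.84,-1],
)

```text
clock: 25.0
eef_pos: [0.4598, 0.2826, 0.3369]
tool_rot: [-0.0, 0.824, 0.566, -0.0]
wrist_force: [0.2, 0.8, -2.9]
finger_gap: 0.0103
grip_force: 45.0
```

Request:
play_rows(
  rows=[0,0,0,0,0,-0.24,-1,0,0,0,0,0,0,-1,0,0,0,0,0,0,-1],
)

```text
clock: 25.3
eef_pos: [0.4601, 0.2828, 0.3368]
tool_rot: [-0.0, 0.82, 0.572, -0.0]
wrist_force: [0.1, -0.6, -2.9]
finger_gap: 0.0104
grip_force: 45.0
```

```bash
python3 - <<'E'
from h import *
np.set_printoptions(precision=4,suppress=True)
P,r,s=pose();print(P,s["wrist_force"],s["finger_gap"],s["joints"],r.as_matrix()[:,0])
p,d,c=cap("wrist","w6"); np.savez("w6",p=p,d=d,V=c[2],P=P,M=r.as_matrix())
for k in("lens","camera","pin_slot","pin_flats","disc_mid"):
    for q in nets.mark_of(k,"wrist")[:2]: print(k,round(q["p"],2),q["point"],bydepth(q["point"],d,c)[0])
for q in nets.outline_of("lens","wrist")[:1]+nets.outline_of("camera","wrist")[:1]:
    m=q["region"]; ix=np.argwhere(m); print(q["p"],q["point"],len(ix),ix.min(0),ix.max(0)); np.save("m_cam",m)
E
```

```text
[0.4601 0.2828 0.3368] [ 0.139  -0.6393 -2.9173] 0.010376059619749358 [ 0.334   0.2998  1.2634 -0.      1.5786  0.6859] [ 0.3447  0.9387 -0.0001]
pin_slot 0.77 [296.5, 316.4] [0.4623 0.2885 0.3364]
pin_flats 0.9 [320.2, 320.9] [0.4634 0.2868 0.3534]
0.57 [203.0, 241.9] 1335 [176 187] [214 304]
```

View pics/w6.png

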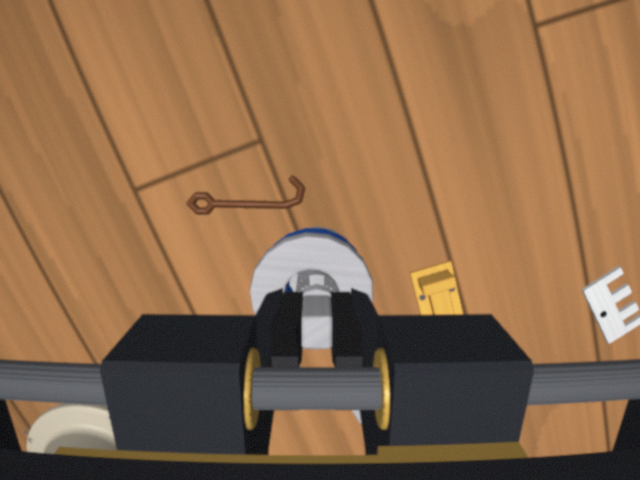

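The picture shows the pin held with disc and spacer riding on it [290,315]; the inspection camera is above the image's top edge. I advance at height to see it.

Request:
play_rows(
  rows=[0.9,0,0,0,0,0,-1,0.9,0,0,0,0,0,-1,0.9,0,0,0,0,0,-1,0.9,0,0,0,0,0,-1,0,0,0,0,0,0,-1,0,0,0,0,0,0,-1],
)

```text
clock: 26.3
eef_pos: [0.491, 0.3673, 0.3363]
tool_rot: [0.0, 0.819, 0.573, -0.0]
wrist_force: [0.6, -0.0, -3.6]
finger_gap: 0.0103
grip_force: 45.0
```

```bash
python3 - <<'E'
from h import *
np.set_printoptions(precision=4,suppress=True)
P,r,s=pose();print(P,s["wrist_force"],s["finger_gap"])
p,d,c=cap("wrist","w7"); np.savez("w7",p=p,d=d,V=c[2],P=P,M=r.as_matrix())
for k in("lens","camera"):
    for q in nets.mark_of(k,"wrist")[:2]: print(k,round(q["p"],2),q["point"])
m=np.zeros((480,640),bool)
for k in("lens","camera"):
  for q in nets.outline_of(k,"wrist")[:1]: m|=q["region"]; print(k,q["p"],q["point"],q["region"].sum())
ix=np.argwhere(d>0); w=bydepth(ix,d,c); k=(w[:,2]>.1)&(w[:,2]<.25)&(ix[:,0]<300)&(w[:,1]>.37); w=w[k]; np.save("cam_pts",w)
print(len(w),w.min(0),w.max(0)); L=(w-P)@r.as_matrix(); print(L.min(0),L.max(0))
for a in np.arange(.03,.2,.008):
    b=L[(L[:,0]>a)&(L[:,0]<a+.008)]
    if len(b)>20: print(round(a,3),len(b),np.percentile(b[:,1],[2,98]),P[2]-np.percentile(b[:,2],[1,5,50]))
E
```

```text
[0.491  0.3673 0.3363] [ 0.6435 -0.0141 -3.5657] 0.010327047176874417
lens 0.91 [131.8, 333.5]
lens 0.91 [60.4, 326.3] 10023
camera 0.73 [61.7, 327.1] 9934
9902 [0.5034 0.4167 0.1776] [0.5633 0.5065 0.2224]
[ 0.0597 -0.0218  0.1137] [0.1403 0.0303 0.1586]
0.054 97 [-0.0087  0.0186] [0.2152 0.2146 0.21  ]
0.062 723 [-0.0086  0.0273] [0.2153 0.2148 0.2122]
0.07 831 [-0.0104  0.0274] [0.217  0.2163 0.2131]
0.078 769 [-0.0104  0.0265] [0.2167 0.2159 0.2125]
0.086 954 [-0.0152  0.0259] [0.2203 0.2196 0.2146]
0.094 1114 [-0.0168  0.0291] [0.221  0.2206 0.2195]
0.102 1137 [-0.0172  0.0285] [0.2211 0.2207 0.2195]
0.11 1156 [-0.0178  0.0278] [0.2213 0.2208 0.2195]
0.118 1157 [-0.0188  0.0271] [0.2214 0.2208 0.2195]
0.126 1177 [-0.0194  0.0263] [0.2214 0.2208 0.2196]
0.134 787 [-0.0204  0.0256] [0.2212 0.2208 0.2196]
```

View pics/w7.png

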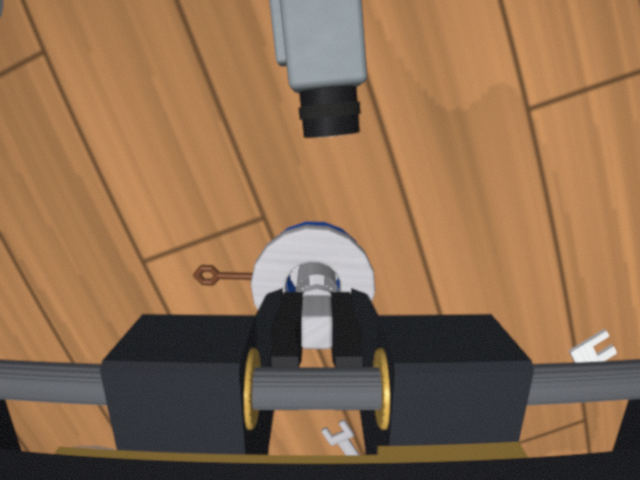

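The picture shows the housing at [45,325] and the barrel front edge at [134,332], slightly right and turned about 5°; the pin stack is at [285,315]. I fit the axis.

```bash
python3 - <<'E'
from h import *
np.set_printoptions(precision=4,suppress=True)
f=np.load("w7.npz"); p,d,P,M=f["p"],f["d"],f["P"],f["M"]; c=cal("wrist"); c=(c[0],c[1],f["V"])
W=np.load("cam_pts.npy"); L=(W-P)@M
# housing top edges
T=L[(abs(W[:,2]-.2195)<.0015)&(L[:,0]>.09)]; e=[]
for a in np.arange(.096,.134,.002):
    b=T[(T[:,0]>a)&(T[:,0]<a+.002),1]; e.append([a+.001,b.min(),b.max()])
e=np.array(e); l=np.polyfit(e[:,0],e[:,1],1); h=np.polyfit(e[:,0],e[:,2],1); print("edges",l,h,"width",(h-l)[0]*.115+(h-l)[1]); mid=(l+h)/2; print("mid",mid,"yaw off deg",np.degrees(np.arctan(mid[0])))
print("housing top z",np.median(W[(abs(W[:,2]-.2195)<.0015)&(L[:,0]>.09),2]))
# barrel cylinder fit
B=L[(L[:,0]>.0615)&(L[:,0]<.072)&(W[:,2]>.198)]
def res(v): # lateral at a=.06, slope fixed from edges, z
    lat=v[0]+mid[0]*(B[:,0]-.06); return np.hypot((B[:,1]-lat)*np.cos(np.arctan(mid[0])),B[:,2]-v[1])-v[2]
s=least_squares(res,[.01,.14,.019],loss="soft_l1",f_scale=.0005); print("barrel lat@.06",s.x[0],"z",P[2]-s.x[1],"r",s.x[2],"housing mid@.06",np.polyval(mid,.06),len(B),abs(s.fun).mean())
s2=least_squares(lambda v:res([v[0],v[1],.019]),[.01,.14],loss="soft_l1",f_scale=.0005);print("r fixed",s2.x[0],P[2]-s2.x[1])
# front edge from colour: dark barrel lower silhouette at top z
Bm=L[(L[:,0]<.08)&(W[:,2]>.205)]; print("front x pct",np.percentile(Bm[:,0],[0,.5,1,2]))
print("net lens @z .1955",(onz([131.8,333.5],.1955,c)-P)@M)
# front edge by gradient in columns, at barrel top height
g=cv2.cvtColor(p,cv2.COLOR_RGB2GRAY).astype(float)
for col in(322,332,342):
    dr=np.diff(g[120:150,col-3:col+4].mean(1)); rr=120+np.argmax(dr)+.5; print(col,rr,(onz([rr,col],.2145,c)-P)@M)
# pin in hand
hs=[q for q in nets.mark_of("pin_slot","wrist")+nets.mark_of("pin_flats","wrist")]
for q in hs: print(q["p"],q["point"],(onz(q["point"],P[2]-.01,c)-P)@M)
ix=np.argwhere(d>0); w=bydepth(ix,d,c); Z=P[2]-w[:,2]; k=(ix[:,0]<300)&(ix[:,1]>230)&(ix[:,1]<390)&(Z>.005)&(Z<.035); v=(w[k]-P)@M
hist=np.histogram(v[:,2],30); print(np.c_[hist[1][:-1],hist[0]][hist[0]>50])
t=v[abs(v[:,2]-np.median(v[:,2]))<.0025]; print("disc plane tool z",np.median(t[:,2]), "slopes",np.linalg.lstsq(np.c_[t[:,:2],np.ones(len(t))],t[:,2],rcond=None)[0])
kk=ix[k][abs(v[:,2]-np.median(v[:,2]))<.0025]; mm=np.zeros((480,640),np.uint8); mm[kk[:,0],kk[:,1]]=1
cs,_=cv2.findContours(mm,cv2.RETR_EXTERNAL,cv2.CHAIN_APPROX_NONE); b=max(cs,key=len)[:,0,::-1]; b=b[b[:,0]<290]; print("disc centre",fitc(((onz(b,P[2]-np.median(v[:,2]),c)-P)@M)[:,:2]))
E
```

```text
edges [-0.0989 -0.0068] [-0.0874  0.0379] width 0.04602321178443196
mid [-0.0931  0.0156] yaw off deg -5.320143821879027
housing top z 0.21947001820674347
barrel lat@.06 0.010236907483260553 z 0.19547518839105163 r 0.018913929517608792 housing mid@.06 0.0100093301034152 975 0.0004817834045026457
r fixed 0.010238556949362774 0.1953725025134287
front x pct [0.0605 0.0607 0.0608 0.0612]
net lens @z .1955 [[0.0629 0.0116 0.1407]]
322 136.5 [[0.0606 0.0037 0.1218]]
332 135.5 [[0.0612 0.0099 0.1217]]
342 134.5 [[0.0618 0.0162 0.1217]]
0.93 [298.4, 314.1] [[ 0.001  -0.0008  0.01  ]]
0.57 [320.8, 317.7] [[-0.0091  0.0007  0.01  ]]
[[   0.016   84.   ]
 [   0.017  176.   ]
 [   0.018 1579.   ]
 [   0.019 2797.   ]
 [   0.02   741.   ]
 [   0.021  183.   ]
 [   0.022  105.   ]
 [   0.023   88.   ]
 [   0.024   79.   ]
 [   0.025   52.   ]]
disc plane tool z 0.019257526099399923 slopes [0.011  0.0024 0.0191]
disc centre (array([ 0.0023, -0.0015,  0.0263]), 188)
```

Request:
play_rows(
  rows=[-0.4,0.25,0,0,0,0,-1,-0.4,0.25,0,0,0,0,-1,-0.32,0.24,0,0,0,0,-1,0,0,0.3,0,0,-0.4,-1,0,0,0.6,0,0,-0.4,-1,0,0,0.8,0,0,-0.36,-1,0,0,0.8,0,0,0,-1,0,0,0.6,0,0,0,-1,0,0,0.3,0,0,0,-1,0,0,0,0,0,0,-1],
)

```text
clock: 27.65
eef_pos: [0.4988, 0.334, 0.2511]
tool_rot: [-0.0, 0.792, 0.61, -0.001]
wrist_force: [0.2, 1.3, -3.1]
finger_gap: 0.0106
grip_force: 45.0
```

```bash
cat > lens.py <<'E'
from h import *
np.set_printoptions(precision=4,suppress=True)
f=np.load("w7.npz"); P0,M0=f["P"],f["M"]
lens=P0+M0@np.array([.0613,.0100,0]); lens[2]=.1954; u=M0@np.array([.9957,-.0927,0]); tgt=lens-.09*u
P,r,s=pose(); M=r.as_matrix(); slot=P+M@np.array([-.0002,0,.0123])
print(P,s["clock"],s["wrist_force"],s["finger_gap"],"tool z",M[:,2]); print("lens",lens,"units",M.T@(tgt-slot)/.025,"yaw deg",np.degrees(np.arctan2(*(M.T@u)[[1,0]])))
E
python3 - <<'E'
from lens import *
p,d,c=cap("wrist","w8")
ix=np.argwhere(d>0); w=bydepth(ix,d,c); L=(w-P)@M; k=(L[:,0]>.06)&(w[:,2]>.15)&(ix[:,0]<300); L=L[k];W=w[k]
print(len(L)); T=(abs(W[:,2]-.2195)<.0015)&(L[:,0]>L[:,0].min()+.033)
if T.sum()>200:
    e=np.array([[a+.001,*(lambda b:(b.min(),b.max()))(L[T][(L[T][:,0]>a)&(L[T][:,0]<a+.002),1])] for a in np.arange(L[T][:,0].min()+.003,L[T][:,0].max()-.005,.002)])
    print("edges mid",np.polyfit(e[:,0],e[:,1:].mean(1),1),e[[0,-1]],np.median(W[T][:,2]))
b=(W[:,2]>.198)&(L[:,0]<L[:,0].min()+.012)
s=least_squares(lambda v:np.hypot(L[b][:,1]-v[0],L[b][:,2]-v[1])-.019,[0,.01],loss="soft_l1",f_scale=.0005); print("barrel lat",s.x[0],"z",P[2]-s.x[1],"front",np.percentile(L[b][:,0],[0,.5,2]))
for k in("pin_slot","pin_flats","lens"):
    for q in nets.mark_of(k,"wrist")[:1]: print(k,q["p"],q["point"])
# pin top
k=(abs(ix[:,1]-318)<40)&(ix[:,0]>285)&(ix[:,0]<360); v=(w[k]-P)@M; t=v[(abs(v[:,2]+.017)<.004)&(abs(v[:,1])<.006)]; print("pin top",len(t),t.min(0),t.max(0),np.median(t,0)) if len(t) else 0
cap("scene","s3")
for n in("pin_slot","pin_flats","lens","disc_mid"): print(n,nets.mark_of(n,"scene")[:1])
c=cal("scene"); print(proj([slot,slot+[0,0,.019],lens,slot-[0,0,.011]],c))
a=cv2.imread("pics/w8.png"); b=cv2.imread("pics/s3.png")[130:250,340:500]
o=np.zeros((600,800,3),np.uint8); o[:300,:400]=cv2.resize(a,(400,300)); o[:450,400:]=cv2.resize(b,(600,450))[:,100:500]; cv2.imwrite("pics/mix2.png",o)
E
```

```text
[0.4988 0.334  0.2511] 27.65 [ 0.1741  1.3156 -3.1115] 0.010558993483564165 tool z [-0.0013 -0.0006 -1.    ]
lens [0.5214 0.4215 0.1954] units [ 0.0227 -0.0134  1.7341] yaw deg -0.059004535019315366
7135
barrel lat -0.00027186145905461217 z 0.2288636006233284 front [0.0895 0.0896 0.0897]
pin_slot 0.7 [299.0, 315.5]
pin_flats 0.76 [318.7, 318.4]
lens 0.94 [76.5, 313.8]
pin top 1297 [-0.0088 -0.006  -0.021 ] [ 0.009  0.006 -0.013] [ 0.0013 -0.0001 -0.0167]
pin_slot [{'point': [168.8, 395.8], 'p': 0.68}]
pin_flats []
lens [{'point': [174.5, 423.1], 'p': 0.86}]
disc_mid [{'point': [169.5, 395.1], 'p': 0.62}]
[[166.1785 395.3109]
 [159.8242 396.0307]
 [174.1287 423.0144]
 [169.8036 394.8998]]
```

View pics/mix2.png

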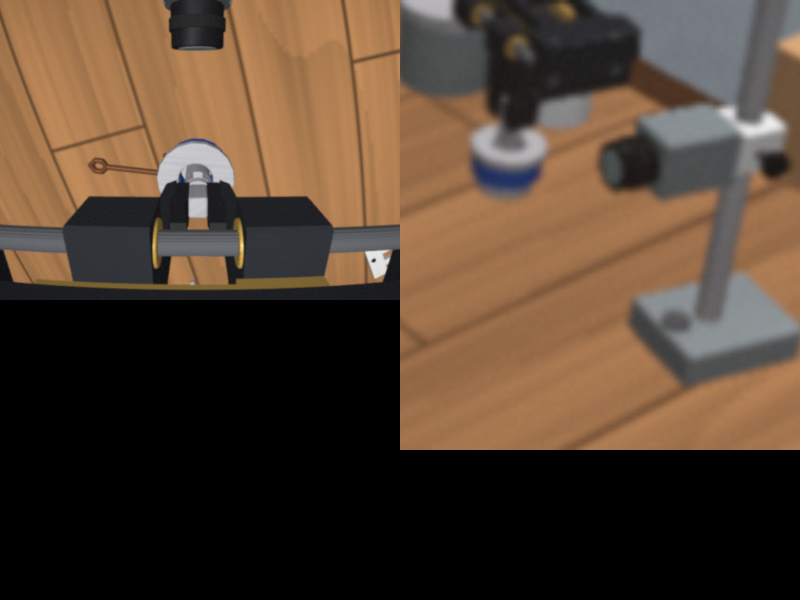

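The crop shows the pin upright with its stack facing the barrel, still too high. I lower it the rest of the way.

Request:
play_rows(
  rows=[0.02,-0.01,0.3,0,0,0,-1,0,0,0.5,0,0,0,-1,0,0,0.5,0,0,0,-1,0,0,0.3,0,0,0,-1,0,0,0.13,0,0,0,-1,0,0,0,0,0,0,-1,0,0,0,0,0,0,-1,0,0,0,0,0,0,-1],
)

```text
clock: 28.9
eef_pos: [0.4989, 0.3353, 0.209]
tool_rot: [0.0, 0.792, 0.61, 0.0]
wrist_force: [0.3, -0.1, -4.3]
finger_gap: 0.0104
grip_force: 45.0
```

```bash
python3 - <<'E'
from lens import *
p,d,c=cap("wrist","w9")
ix=np.argwhere(d>0); w=bydepth(ix,d,c); L=(w-P)@M
b=(L[:,0]>.06)&(w[:,2]>.198)&(w[:,2]<.217)&(ix[:,0]<200); B=L[b]; print(len(B))
if len(B)>100:
    print("front",np.percentile(B[:,0],[0,.5,2])); B=B[B[:,0]<B[:,0].min()+.012]
    s=least_squares(lambda v:np.hypot(B[:,1]-v[0],B[:,2]-v[1])-.019,[0,.01],loss="soft_l1",f_scale=.0005); print("barrel lat",s.x[0],"z",P[2]-s.x[1])
t=L[(L[:,2]<-.0145)&(L[:,2]>-.0195)&(abs(L[:,1])<.0042)&(abs(L[:,0])<.02)]; print("pin top",len(t),np.percentile(t[:,0],[0,2,50,98,100]),np.median(t[:,2]))
t=L[(abs(L[:,2]-.0193)<.0015)&(abs(L[:,1])<.03)&(L[:,0]>.012)&(L[:,0]<.035)]; print("disc z",np.median(t[:,2]))
P,r,s=pose(); print(P,s["qd"])
E
```

```text
[0.4989 0.3353 0.209 ] 28.9 [ 0.3183 -0.1204 -4.3289] 0.010364624179706768 tool z [ 0.0009  0.0004 -1.    ]
lens [0.5214 0.4215 0.1954] units [-0.0303 -0.0063  0.0493] yaw deg -0.024028910832486896
7795
front [0.0879 0.088  0.0881]
barrel lat -0.0001618636704324803 z 0.1950181264597579
pin top 837 [-0.0072 -0.0061  0.0007  0.0064  0.007 ] -0.016695992444154626
disc z 0.019266638456879356
[0.4989 0.3353 0.2089] [-0.0006  0.0004  0.0025  0.0008  0.001  -0.0002]
```

Request:
play_rows(
  rows=[-0.06,0,0.055,0,0,0,-1,0,0,0,0,0,0,-1,0,0,0,0,0,0,-1,0,0,0,0,0,0,-1,0,0,0,0,0,0,-1,0,0,0,0,0,0,-1],
)

```text
clock: 29.55
eef_pos: [0.4984, 0.3338, 0.2071]
tool_rot: [-0.0, 0.792, 0.61, 0.0]
wrist_force: [0.4, 0.0, -3.3]
finger_gap: 0.0105
grip_force: 45.0
```

```bash
python3 - <<'E'
from lens import *
d=abs(M.T@(tgt-slot))
if d.max()<.003 and s["finger_gap"]>.009: print(hand_in())
E
```

```text
[0.4984 0.3338 0.2071] 29.55 [ 0.4064  0.0347 -3.3178] 0.010510018245495256 tool z [ 0.0001  0.0001 -1.    ]
lens [0.5214 0.4215 0.1954] units [ 0.0348 -0.0001 -0.0255] yaw deg -0.025576479670517002
the job is handed in; nothing more can be done
None
```

The job is handed in at 29.6 s: by my measurements the pin, with spacer and disc on its head, is held still and upright by its flats, slot within about 1 mm of the lens axis and of 90 mm from the lens; the result hasn't been reported back.

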